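# Bracket out of the die and parts washer held open

## Robot

A 6-joint arm with a two-finger parallel gripper is mounted at the origin on the work surface. World frame = base frame: x ahead of the robot, y to its left, z up, the work surface at z = 0. Lengths are in m, angles in rad, forces in N, time in s.
With the tool pointing down it reaches from about 0.375 to 0.925 m from the base axis. Payload 5.7 kg.
Tool frame: the origin (TCP) lies on the mounting face of the last link; the fingertips stand 173 mm ahead of it and the grasp point (between the pads) lies 155 mm ahead of it (env.hold_point_z is the distance from the TCP to the grasp point, in m); z points along the fingers, x is the direction in which the jaws open and shut, and the axes are right-handed (so a half turn about z gives the same grasp; the last joint's range is limited). The gripper opens to 85 mm and grips with 20 to 120 N. Pads are 22 mm wide; open, the fingers measure 114 mm over their backs; the gripper's body (76 mm by 85 mm) begins 54 mm behind the grasp point. The pads swing forward as they close: fully open they stand 13 mm farther back than shut.
Start: joints at [-1.274, 0.359, 1.51, -0, 1.272, -0.115], TCP at [0.24, -0.55, 0.405] pointing down, gripper open.
Joint ranges: [-2.97, 2.97], [-1.01, 2.36], [0.21, 2.38], [-0.96, 4.11], [0.2, 2.71], [-2.98, 2.98]. Speed limits (rad/s): [2.39, 2.39, 3.14, 3.14, 3.14, 3.14].

## Interface

Orientations are given as a unit quaternion [w, x, y, z].
In Python, from plant import env gives the robot as it stands.
- The arm moves only by the tool carry_out, never from a script. Its arguments are lists of equal length, an entry for each row: "travel": the shift along the tool's x, y, z in units of 25 cm (1.0 is 25 cm), a list of three; "turn": the turn, a rotation vector about the tool's x, y, z in units of 180 degrees (1.0 is 180 degrees), a list of three; "hand": the gripper's target within -1 to 1 (fully open at 1, half-way at 0, shut at -1). In form: {"travel": [[tx, ty, tz], ...], "turn": [[rx, ry, rz], ...], "hand": [hand, ...]}. A call has 1 to 12 rows; each row is the pose to reach, as a shift and turn from the pose measured when the call began, along the tool's axes at that moment, turning the shorter way round; what a row does not reach only later rows make up. A row lasts 1/12 s, in which the tool goes at most 41.7 mm and 7.16 degrees, less where a joint would pass 70% of its speed; a pose out of reach is approached as far as the arm can. A call with a number of a shift or a turn outside -1 to 1 is refused whole. A call with a gripper value outside its range is refused whole. The fingers move at their own pace and stop on an object; "force" is the grip in N (left out, the last holds). Time passes only in rows, so rows that repeat a pose let the fingers close. It gives the time, the measured TCP pose, the force and the opening at its end, in the units of the state.
- env.observe(): the state, without advancing time (a new reading comes with each control period).
- env.grab_frame(name): name is "scene" or "top"; returns a dict with "pixels" (480x640x3 uint8, red, green, blue), "K" (3x3 intrinsics, pixels), "rvec" (rotation vector, rad) and "tvec" (3), from world to camera coordinates, as OpenCV has them. Camera axes: x right, y down, z forward; pixel columns grow to the right and rows downward; lengths in m; the calibration is good to about 2 mm. A picture is of the moment at which its call begins. There is no depth.
- env.hand_in(): hands the job in, once; it reports no verdict.
The state is a dict: "time": time; "q": joint angles; "joint_vel": joint speeds; "tau": joint torques, N m; "tool_pos": TCP position; "orientation": TCP orientation; "ft_force": force on the tool from outside, world axes, zero at the start; "moment": the same for the moment, N m; "gripper_width": opening from 0.0 (shut) to 1.0 (fully open).
Only numpy, scipy, OpenCV 4.12 (cv2) and the standard library are available. Lean on these libraries where they do the work, as an engineer would, in place of code of your own. Each camera call takes 0.05 s, during which the arm holds its last target.

## Task

Lift the freshly bent bracket out of the die and lay it in the wire wash basket without dropping it, then see to the parts washer: first give its lid a light tug by the handle, and if the slide catch is holding it, slide the catch back; never wrench at a caught lid. Raise the lid at least halfway to upright and finish while still holding it up by its handle, so that I can lower the basket in. Leave the basket standing where it is and do not disturb the other things on the bench.

Things in the scene. Friction and masses are not known exactly. Their poses are not given: they have to be found in the camera images.
- bracket: U-shaped bracket of bent 4 mm steel, 64 long (its x) x 36 wide (its y) x 48 high, open at top and both ends, 0.16 kg. Origin: centre of its underside, z up. Its bottom 25 mm sit in the die's cavity (1 mm clearance each side, its x along the die's x); the top 23 mm of its two upright walls stand above the die block, to be gripped across the 36 mm.
- die: Lower half of a steel bending die set, fixed. Base plate 200 (x) x 130 (y) x 25; on it a die block 100 x 98, its top 70 above the bench, with a closed rectangular cavity in the middle, 25 deep. Two guide pillars, 18 diameter, 110 tall over the bench, at x = +82, y = +-45. Origin: centre of the base plate's underside, z up.
- basket: Open wire basket standing loose on the bench, outside 240 (x) x 160 (y) x 60 high, floor 5 thick, walls 4 thick, 0.8 kg. Origin: centre of its underside, z up. A flange already lies in it towards its +x end; the rest of the floor is free.
- flange: Flat steel ring, 58 outside diameter, 36 bore, 10 thick, lying in the basket about 78 from its centre towards its +x end; it stays there. Origin: centre of its underside.
- washer: Parts washer, a sheet-metal box 340 deep x 360 wide fixed to the bench, with a lid over its rear part and in front of the lid (its -x side) a level deck 150 above the bench. Origin: in the middle of its width, on the bench, 140 in front of the lid's hinge; +x points to the hinge side.
- lid: Washer lid, 250 deep x 356 wide, 0.55 kg. Origin: middle of the hinge axis, 160 above the bench; y along the hinge, -x to the front edge 240 away, z normal to the lid (upright when shut). Turns about its y axis, front going up, 0 (shut) to 1.25 rad. Falls shut if let go; 3 to 5 N at the handle lift it. Free, it comes up at once; caught, it stops hard after about 3 mm.
- lid_handle (a point): Middle of the lid's handle, a round steel bar 12 in diameter and 140 long between two posts, parallel to the hinge; in the lid's frame at x = -195, z = +54, so 214 above the bench when shut. 34 are free between bar and lid.
- catch: Slide catch on the deck: a flat tongue entering a slot under the lid's front lip, with an upright round knob, 18 diameter (cap 23), from 165 to 202 above the bench; guides up to 168. Origin: knob's axis, 185 up; its +x points to the lid. Slides 28 along x, 2 N friction, stays put. Starts anywhere: only a tug tells if it holds. Knob axis to hinge: 262 fully in, 290 fully back (clear of the lid).
- socket: Spanner socket, 28 diameter x 34 high, standing on the washer's front deck near its left (+y) end; leave alone.
- spanner: Flat steel spanner 170 long lying on the bench; leave alone.
- screwdriver: Screwdriver with black handle, 210 long, lying on the bench; leave alone.
- spraycan: Grey aerosol can, 64 diameter x 150 high, standing; leave alone.
- punch: Upper half of the die set lying upside down, plate 120 x 160 with a blunt punch, 82 high, 2.4 kg; leave alone.
- worklamp: Black hand-held work lamp 285 long, 34 high, lying on the bench; leave alone.
Mind the look-alikes: they are no part of the job. Leave any pink look-alike of the bracket alone.

How it is judged:
On the way, in this order (a step that is already met when the one before it is completed fails the run):
1. the bracket is lifted clear out of the die in the fingers (z of bracket in the frame of die above 0.078 m and contact force between the fingers and bracket above 0.5 N), for 0.1 s.
2. the bracket lies in the basket, let go and at rest (x of bracket in the frame of basket between -0.09 and 0.09 m and y of bracket in the frame of basket between -0.06 and 0.06 m and z of bracket in the frame of basket below 0.045 m and contact force between the fingers and bracket below 0.1 N and linear speed of bracket below 0.03 m/s), for 0.3 s.
3. the lid is tugged by its handle (grasp point within 60 mm of it), the catch not yet moved: either the lid comes up more than 0.06 rad, or it pulls against the catch with more than 1.5 N (distance of catch from where it was at the start of the episode below 0.005 m and distance between the grasp point and lid_handle below 0.06 m and (angle between lid's own z axis and vertical above 0.06 rad or contact force between catch and lid above 1.5 N)), for 0.05 s.
4. the lid is raised at least halfway to upright (more than 0.72 rad) (angle between lid's own z axis and vertical above 0.72 rad), for 0.3 s.
At the end, for the whole second after the job is handed in: Lid more than 0.72 rad (41 deg) open, still, carried by the fingers at its handle (over 1 N, grasp point within 60 mm) and touched by nothing else; bracket let go and at rest inside the basket (origin within 90 x 60 mm of its centre, under 45 mm up); basket upright, within 50 mm of its start (all of step 2 and angle between lid's own z axis and vertical above 0.72 rad and angular speed of lid below 0.1 rad/s and contact force between the fingers and lid above 1 N and distance between the grasp point and lid_handle below 0.06 m and contact force between each of catch, basket, bracket, flange, socket, spanner, screwdriver, spraycan, punch, worklamp and lid below 0.3 N and angle between basket's own z axis and vertical below 0.1 rad and height (world z) of basket below 0.02 m and distance of basket from where it was at the start of the episode below 0.05 m); the arm keeps its last pose, push and grip.
It fails at once if the bracket is dropped (falls faster than 0.7 m/s out of the fingers) (linear speed of bracket above 0.7 m/s and contact force between the fingers and bracket below 0.2 N).
It fails at once if the caught lid is wrenched (more than 45 N on the catch) (contact force between catch and lid above 45 N).
It fails at once if the basket is shoved more than 50 mm or tipped (distance of basket from where it was at the start of the episode above 0.05 m or angle between basket's own z axis and vertical above 0.3 rad).
It fails at once if one of the other things is moved more than 40 mm (distance of any of flange, socket, spanner, screwdriver, spraycan, punch, worklamp from where it was at the start of the episode above 0.04 m).
It also fails if it takes over 72 s, if anything falls off the work surface, if the arm or the gripper's body presses on something with over 40 N, if the wrist force passes 120 N, or if a joint passes its speed limit or range.

## Working session

There is one attempt and no reset: what is moved stays moved. The work goes in short steps, Python scripts to look and compute and a tool call to move; the robot and the scene stay as the last step left them, time stands still between calls to the robot, and variables do not carry over. Pictures are saved under pics/ and viewed, and the job is handed in when it is done.

Besides the shell and the picture viewer there is one more tool, called by a JSON object that holds its "api" and its "payload". carry_out: Moves the arm, as the interface text tells. Its arguments: {"type":"object","properties":{"travel":{"type":"array"},"turn":{"type":"array"},"hand":{"type":"array"},"force":{"type":"number"}},"required":["travel","turn","hand"]}

```bash
ls; mkdir -p pics; python3 - <<'E'
from plant import env
import cv2
print(env.observe(), env.hold_point_z)
for n in("scene","top"):
    f=env.grab_frame(n); cv2.imwrite(f"pics/{n}0.png",f["pixels"][:,:,::-1]); print(n,f["K"],f["rvec"],f["tvec"])
E
```

```text
pics
{'time': 0.0, 'q': array([-1.27411267e+00,  3.59520637e-01,  1.51148802e+00,  5.66933449e-07,
        1.27249278e+00, -1.15086450e-01]), 'joint_vel': array([ 1.02372375e-05,  6.99690368e-05, -1.15836414e-03,  4.59001082e-04,
        1.20213551e-03, -9.27533615e-06]), 'tau': array([ 1.44021164e-04, -5.27615476e+01, -2.78623438e+01,  7.51652624e-05,
        1.33287645e-02,  4.29873489e-05]), 'tool_pos': array([ 0.24002749, -0.54948072,  0.40382282]), 'orientation': array([-6.11092189e-04,  8.36728953e-01, -5.47616425e-01, -7.33094320e-04]), 'ft_force': array([-0.60517608,  0.6612629 , -0.3314747 ]), 'moment': array([-0.01227642, -0.02049331,  0.02142169]), 'gripper_width': 1.003812952145489} 0.1547
scene [[472.50875228   0.         317.81961464]
 [  0.         472.50875228 234.98950045]
 [  0.           0.           1.        ]] [ 1.17403349  2.40300118 -0.9489255 ] [ 0.30055243 -0.21541879  2.0267304 ]
top [[530.02338578   0.         319.0598136 ]
 [  0.         530.02338578 242.04101833]
 [  0.           0.           1.        ]] [ 2.1369724  -2.13287957  0.15234766] [0.01669045 0.54510233 1.66550946]
```

View pics/scene0.png

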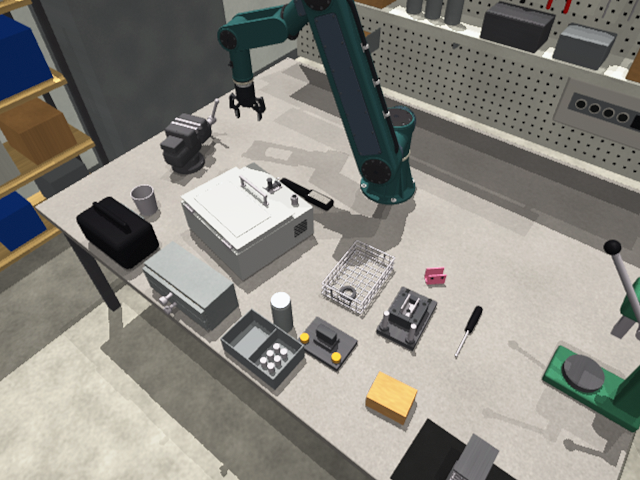

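View pics/top0.png

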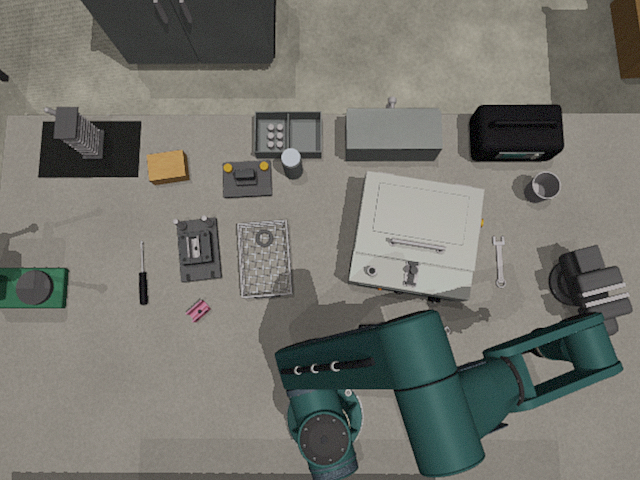

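The top view has world x pointing up and y pointing left. The die with the bracket is at about (197,248), the basket at (264,258), the washer at (418,235), the pink look-alike at (198,310) and the catch at (411,272). Next I'll zoom in on these.

```bash
cat > h.py <<'E'
import numpy as np, cv2
from plant import env
def cam(n):
    f=env.grab_frame(n); return f
def ray(f,uv):
    R=cv2.Rodrigues(np.array(f["rvec"]))[0]; t=np.array(f["tvec"]).ravel()
    d=R.T@np.linalg.inv(f["K"])@np.array([uv[0],uv[1],1.]); c=-R.T@t
    return c,d
def onz(f,uv,z):
    c,d=ray(f,uv); return c+d*(z-c[2])/d[2]
def proj(f,p):
    return cv2.projectPoints(np.array(p,float).reshape(-1,1,3),np.array(f["rvec"]),np.array(f["tvec"]),f["K"],None)[0].reshape(-1,2)
def crop(f,x0,y0,x1,y1,s,name):
    cv2.imwrite(name,cv2.resize(f["pixels"][y0:y1,x0:x1,::-1],None,fx=s,fy=s,interpolation=cv2.INTER_CUBIC))
E
python3 - <<'E'
from h import *
f=cam("top")
crop(f,160,190,300,310,5,"pics/a.png"); crop(f,340,165,500,305,4,"pics/b.png")
g=cam("scene")
crop(g,310,230,460,350,5,"pics/c.png"); crop(g,170,150,330,280,5,"pics/d.png")
E
```

```text
(no output)
```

View pics/a.png

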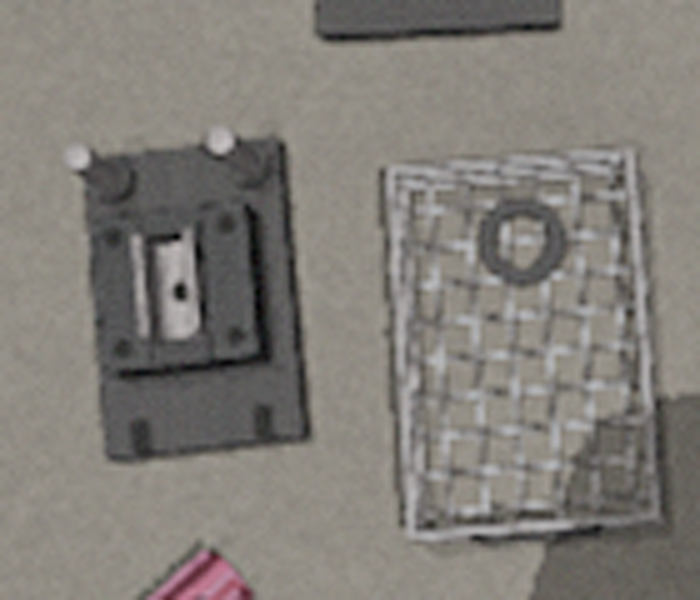

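View pics/b.png

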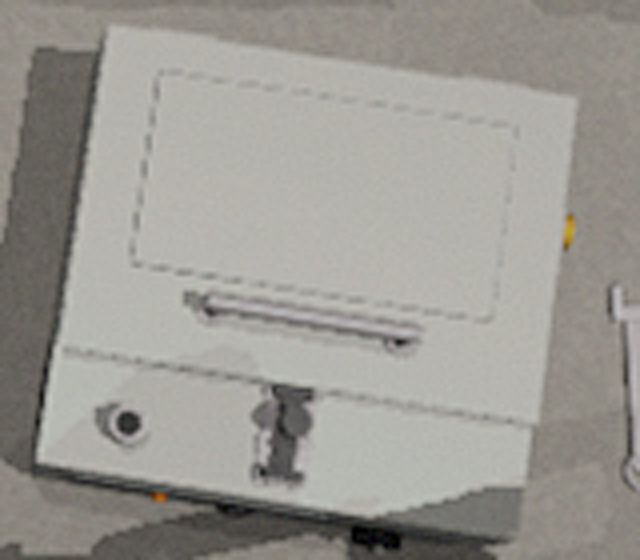

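View pics/c.png

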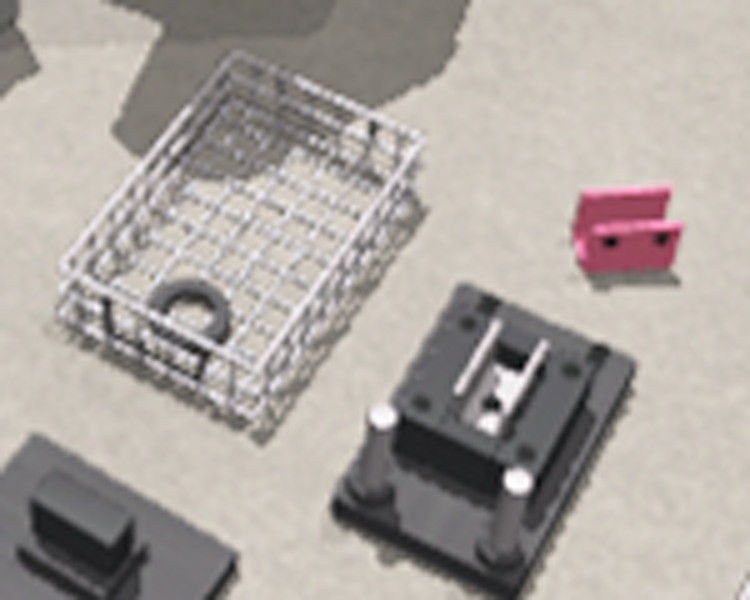

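View pics/d.png

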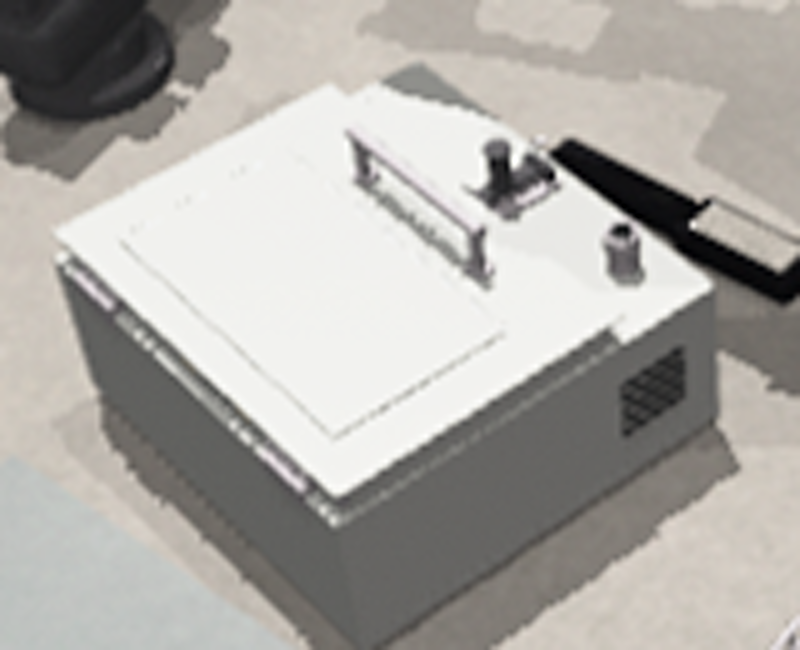

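```bash
cat >> h.py <<'E'
def tri(f,a,g,b):
    c1,d1=ray(f,a); c2,d2=ray(g,b); d1/=np.linalg.norm(d1); d2/=np.linalg.norm(d2)
    s=np.linalg.lstsq(np.stack([d1,-d2],1),c2-c1,rcond=None)[0]
    p,q=c1+d1*s[0],c2+d2*s[1]; return (p+q)/2,np.linalg.norm(p-q)
E
python3 - <<'E'
from h import *
np.set_printoptions(precision=4,suppress=True)
f=cam("top");g=cam("scene")
A=lambda x,y:((x+.5)/5+160-.5,(y+.5)/5+190-.5)
B=lambda x,y:((x+.5)/4+340-.5,(y+.5)/4+165-.5)
C=lambda x,y:((x+.5)/5+310-.5,(y+.5)/5+230-.5)
D=lambda x,y:((x+.5)/5+170-.5,(y+.5)/5+150-.5)
for p in [(84,160),(285,138),(310,437),(107,460)]: print("die base",onz(f,A(*p),.025))
for p,q in [((78,158),(518,482)),((220,140),(382,416))]: print("pillar",onz(f,A(*p),.11),tri(f,A(*p),g,C(*q)))
for p in [(138,233),(150,337),(188,228),(200,337)]: print("brk wall",onz(f,A(*p),.093))
for p in [(389,168),(632,152),(659,520),(412,536)]: print("basket rim",onz(f,A(*p),.06))
print("flange",onz(f,A(522,242),.015))
for p,q in [((205,303),(484,236)),((415,337),(352,132))]: print("handle",onz(f,B(*p),.220),tri(f,B(*p),g,D(*q)))
for p in [(297,418),(267,415)]: print("cap",onz(f,B(*p),.202),tri(f,B(*p),g,D(497,147)))
for p in [(105,27),(578,98),(538,424),(66,350)]: print("lid",onz(f,B(*p),.16))
print("socket",onz(f,B(128,423),.184))
E
```

```text
die base [0.6154 0.4871 0.025 ]
die base [0.6301 0.3551 0.025 ]
die base [0.4332 0.3324 0.025 ]
die base [0.4181 0.4634 0.025 ]
pillar [0.6    0.4664 0.11  ] (array([0.6025, 0.467 , 0.1019]), np.float64(0.003965342228246374))
pillar [0.6115 0.3779 0.11  ] (array([0.614 , 0.3771, 0.1041]), np.float64(0.005013871797911273))
brk wall [0.5553 0.4314 0.093 ]
brk wall [0.4895 0.4211 0.093 ]
brk wall [0.5586 0.4    0.093 ]
brk wall [0.4896 0.3898 0.093 ]
basket rim [0.6034 0.2801 0.06  ]
basket rim [0.6139 0.1239 0.06  ]
basket rim [0.3782 0.104  0.06  ]
basket rim [0.3679 0.2593 0.06  ]
flange [0.5626 0.1989 0.015 ]
handle [ 0.5224 -0.1914  0.22  ] (array([ 0.5255, -0.1944,  0.2076]), np.float64(0.003741435386260168))
handle [ 0.4978 -0.3413  0.22  ] (array([ 0.5017, -0.3467,  0.2094]), np.float64(0.007427177466115011))
cap [ 0.4412 -0.2584  0.202 ] (array([ 0.4422, -0.2597,  0.1998]), np.float64(0.002328544794336135))
cap [ 0.4434 -0.2368  0.202 ] (array([ 0.4479, -0.2426,  0.2113]), np.float64(0.0178196588648242))
lid [ 0.7456 -0.1263  0.16  ]
lid [ 0.6896 -0.4841  0.16  ]
lid [ 0.4414 -0.4434  0.16  ]
lid [ 0.4963 -0.0946  0.16  ]
socket [ 0.4392 -0.138   0.184 ]
```

```bash
cat >> h.py <<'E'
from scipy.spatial.transform import Rotation as Ro
def Rdown(deg,tilt=0,axis=None):
    a=np.deg2rad(deg); x=np.array([np.cos(a),np.sin(a),0]); z=np.array([0,0,-1.])
    R=Ro.from_matrix(np.stack([x,np.cross(z,x),z],1))
    return R
def cmd(pos,deg,R=None):
    s=env.observe(); q=s["orientation"]; R0=Ro.from_quat([q[1],q[2],q[3],q[0]])
    R1=R or Rdown(deg)
    t=R0.inv().apply(np.array(pos)-s["tool_pos"])/.25
    r=(R0.inv()*R1).as_rotvec()/np.pi
    print("travel",np.round(t,4),"turn",np.round(r,4),"rows>=",np.linalg.norm(t)*.25/.0417,np.linalg.norm(r)*180/7.16)
E
python3 - <<'E'
from h import *
cmd((.42,-.35,.45),-66.4)
cmd((.48,-.1,.45),-74)
E
```

```text
travel [-0.4443 -0.9792 -0.1821] turn [-0.      0.0002 -0.    ] rows>= 6.538266488688067 0.005790631255623093
travel [-1.2646 -1.5994 -0.1815] turn [-0.      0.0002  0.0422] rows>= 12.272145311336551 1.0604309015648659
```

{"api": "carry_out", "payload": {"travel": [[-0.44,-0.98,-0.18],[-0.44,-0.98,-0.18],[-0.44,-0.98,-0.18],[-0.44,-0.98,-0.18],[-0.44,-0.98,-0.18],[-0.44,-0.98,-0.18],[-0.44,-0.98,-0.18],[-0.44,-0.98,-0.18]], "turn": [[0,0,0],[0,0,0],[0,0,0],[0,0,0],[0,0,0],[0,0,0],[0,0,0],[0,0,0]], "hand": [1,1,1,1,1,1,1,1], "force": 40}}

```text
time: 0.97
tool_pos: [0.4232, -0.3476, 0.4506]
orientation: [-0.001, 0.838, -0.546, 0.001]
ft_force: [-0.0, 0.4, -1.4]
gripper_width: 0.999
```

```bash
python3 - <<'E'
from h import *
cmd((.50,-.15,.45),-74)
E
```

```text
travel [-0.5989 -0.6005  0.0038] turn [-0.0008  0.0001  0.0436] rows>= 5.084488245979661 1.0954430904414676
```

{"api": "carry_out", "payload": {"travel": [[-0.92,-0.98,0],[-0.92,-0.98,0],[-0.92,-0.98,0],[-0.92,-0.98,0],[-0.92,-0.98,0],[-0.92,-0.98,0],[-0.92,-0.98,0],[-0.92,-0.98,0],[-0.92,-0.98,0]], "turn": [[0,0,0.044],[0,0,0.044],[0,0,0.044],[0,0,0.044],[0,0,0.044],[0,0,0.044],[0,0,0.044],[0,0,0.044],[0,0,0.044]], "hand": [1,1,1,1,1,1,1,1,1]}}

```text
time: 1.72
tool_pos: [0.5558, -0.0341, 0.4512]
orientation: [-0.002, 0.799, -0.601, 0.0]
ft_force: [1.0, -0.2, 0.4]
gripper_width: 0.999
```

```bash
python3 - <<'E'
from h import *
cmd((.54,.2,.45),-82.8)
E
```

```text
travel [-0.9171 -0.1991  0.0076] turn [-0.0014  0.0008  0.0495] rows>= 5.626574089365492 1.244455759216067
```

{"api": "carry_out", "payload": {"travel": [[-0.92,-0.2,0],[-0.92,-0.2,0],[-0.92,-0.2,0],[-0.92,-0.2,0],[-0.92,-0.2,0],[-0.92,-0.2,0],[-0.92,-0.2,0]], "turn": [[0,0,0.049],[0,0,0.049],[0,0,0.049],[0,0,0.049],[0,0,0.049],[0,0,0.049],[0,0,0.049]], "hand": [1,1,1,1,1,1,1]}}

```text
time: 2.3
tool_pos: [0.5395, 0.2051, 0.4517]
orientation: [-0.004, 0.752, -0.659, -0.001]
ft_force: [-0.1, 0.0, 0.3]
gripper_width: 0.998
```

```bash
python3 - <<'E'
from h import *
cmd((.524,.4108,.34),-82.8)
E
```

```text
travel [-0.8214 -0.0443  0.4518] turn [-0.0014  0.0018  0.0018] rows>= 5.626600102515897 0.07308851552785732
```

{"api": "carry_out", "payload": {"travel": [[-0.82,-0.044,0.1],[-0.82,-0.044,0.1],[-0.82,-0.044,0.2],[-0.82,-0.044,0.2],[-0.82,-0.044,0.3],[-0.82,-0.044,0.45],[-0.82,-0.044,0.45],[-0.82,-0.044,0.45],[-0.82,-0.044,0.45]], "turn": [[-0.001,0.002,0.002],[-0.001,0.002,0.002],[-0.001,0.002,0.002],[-0.001,0.002,0.002],[-0.001,0.002,0.002],[-0.001,0.002,0.002],[-0.001,0.002,0.002],[-0.001,0.002,0.002],[-0.001,0.002,0.002]], "hand": [1,1,1,1,1,1,1,1,1]}}

```text
time: 3.05
tool_pos: [0.5245, 0.4091, 0.3402]
orientation: [0.001, 0.75, -0.662, 0.001]
ft_force: [-0.7, 0.1, -0.0]
gripper_width: 0.999
```

```bash
python3 - <<'E'
from h import *
cmd((.524,.4108,.245),-82.8)
g=cam("scene"); crop(g,310,200,460,350,5,"pics/e.png")
f=cam("top"); crop(f,160,190,300,310,5,"pics/e2.png")
E
```

```text
travel [-0.0079  0.0011  0.3807] turn [ 0.0001 -0.0007 -0.0004] rows>= 2.282619284485277 0.020440732745052963
```

View pics/e.png

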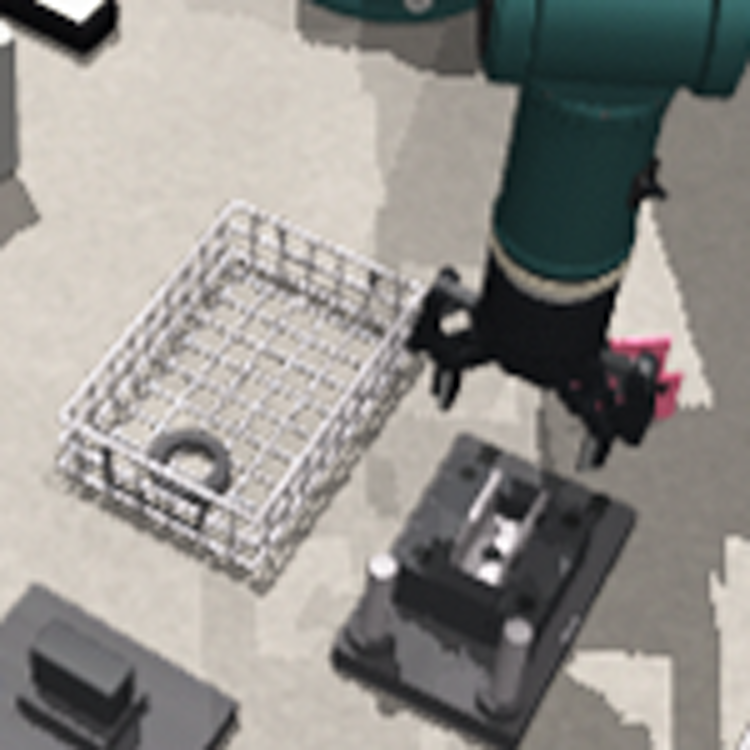

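The open fingers straddle the bracket walls at about crop (500,430) and the basket is undisturbed, so I'll descend.

{"api": "carry_out", "payload": {"travel": [[-0.008,0,0.15],[-0.008,0,0.25],[-0.008,0,0.32],[-0.008,0,0.36],[-0.008,0,0.38],[-0.008,0,0.38],[-0.008,0,0.38]], "turn": [[0,0,0],[0,0,0],[0,0,0],[0,0,0],[0,0,0],[0,0,0],[0,0,0]], "hand": [1,1,1,1,1,1,1]}}

```text
time: 3.73
tool_pos: [0.5263, 0.4113, 0.2492]
orientation: [-0.003, 0.749, -0.662, 0.002]
ft_force: [0.0, -0.0, 0.6]
gripper_width: 1.002
```

```bash
python3 - <<'E'
from h import *
cmd((.524,.4108,.245),-82.8); print(env.observe()["ft_force"])
g=cam("scene"); crop(g,310,200,460,350,5,"pics/e3.png")
E
```

```text
travel [0.001  0.0097 0.0168] turn [-0.002   0.0003 -0.0008] rows>= 0.11650604755281987 0.055620536895883387
[ 0.03831293 -0.03031882  0.55581531]
```

View pics/e3.png

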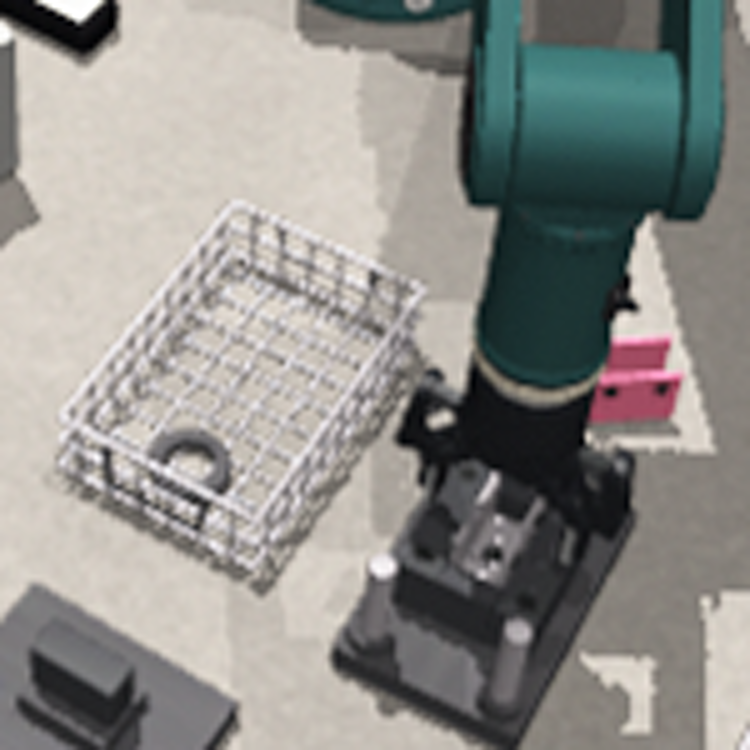

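{"api": "carry_out", "payload": {"travel": [[0.001,0.005,0.014],[0.001,0.005,0.014],[0.001,0.005,0.014],[0.001,0.005,0.014],[0.001,0.005,0.014],[0.001,0.005,0.014],[0.001,0.005,0.014],[0.001,0.005,0.014],[0.001,0.005,0.014],[0.001,0.005,0.014]], "turn": [[-0.002,0,0],[-0.002,0,0],[-0.002,0,0],[-0.002,0,0],[-0.002,0,0],[-0.002,0,0],[-0.002,0,0],[-0.002,0,0],[-0.002,0,0],[-0.002,0,0]], "hand": [1,1,0,-0.5,-1,-1,-1,-1,-1,-1], "force": 50}}

```text
time: 4.62
tool_pos: [0.5253, 0.4112, 0.2462]
orientation: [-0.001, 0.749, -0.662, -0.0]
ft_force: [-1.0, -0.5, 2.3]
gripper_width: 0.407
```

```bash
python3 - <<'E'
from h import *
cmd((.524,.4108,.245),-82.8); print(env.observe()["ft_force"])
E
```

```text
travel [0.0011 0.0054 0.0048] turn [-0.0003  0.0005 -0.0008] rows>= 0.04375781844929549 0.02374885798282082
[-1.0135979  -0.47597729  2.29714486]
```

{"api": "carry_out", "payload": {"travel": [[0,0,-0.03],[0,0,-0.07],[0,0,-0.13],[0,0,-0.2],[0,0,-0.3],[0,0,-0.4],[0,0,-0.5],[0,0,-0.6],[0,0,-0.6],[0,0,-0.6]], "turn": [[0,0,0],[0,0,0],[0,0,0],[0,0,0],[0,0,0],[0,0,0],[0,0,0],[0,0,0],[0,0,0],[0,0,0]], "hand": [-1,-1,-1,-1,-1,-1,-1,-1,-1,-1]}}

```text
time: 5.45
tool_pos: [0.5254, 0.4112, 0.3983]
orientation: [-0.003, 0.749, -0.662, 0.0]
ft_force: [-0.2, -1.1, -2.3]
gripper_width: 0.412
```

```bash
python3 - <<'E'
from h import *
cmd((.456,.189,.32),-85)
g=cam("scene"); crop(g,310,170,470,310,5,"pics/f.png")
E
```

```text
travel [0.849  0.3863 0.3089] turn [-0.0014  0.001   0.0115] rows>= 5.890488767299171 0.2916915833669854
```

View pics/f.png

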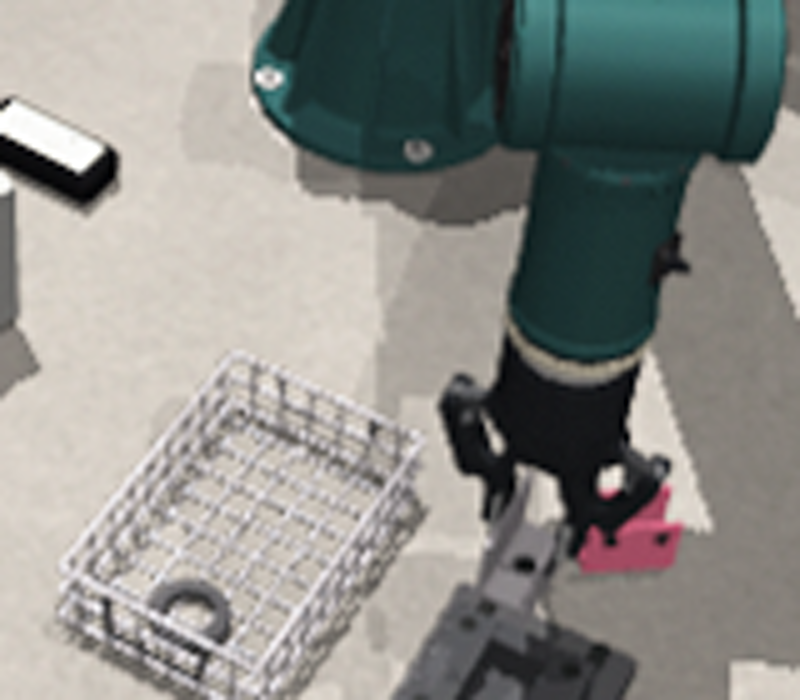

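The bracket is out of the die, held level between the fingers at about crop (525,545), and the cavity at (500,670) is empty. Next I'll carry it over the basket.

{"api": "carry_out", "payload": {"travel": [[0.12,0.055,0],[0.26,0.12,0],[0.4,0.18,0],[0.54,0.245,0.05],[0.68,0.31,0.1],[0.8,0.365,0.15],[0.85,0.386,0.22],[0.85,0.386,0.28],[0.85,0.386,0.31],[0.85,0.386,0.31],[0.85,0.386,0.31]], "turn": [[0,0,0.0115],[0,0,0.0115],[0,0,0.0115],[0,0,0.0115],[0,0,0.0115],[0,0,0.0115],[0,0,0.0115],[0,0,0.0115],[0,0,0.0115],[0,0,0.0115],[0,0,0.0115]], "hand": [-1,-1,-1,-1,-1,-1,-1,-1,-1,-1,-1]}}

```text
time: 6.42
tool_pos: [0.4552, 0.1885, 0.3176]
orientation: [-0.0, 0.737, -0.675, -0.001]
ft_force: [1.0, -0.4, -2.0]
gripper_width: 0.407
```

```bash
python3 - <<'E'
from h import *
cmd((.456,.189,.209),-85)
g=cam("scene"); crop(g,310,170,470,310,5,"pics/g.png")
E
```

```text
travel [-0.0011 -0.0039  0.4346] turn [0.0003 0.0005 0.0001] rows>= 2.605541460891856 0.013698987778764365
```

View pics/g.png

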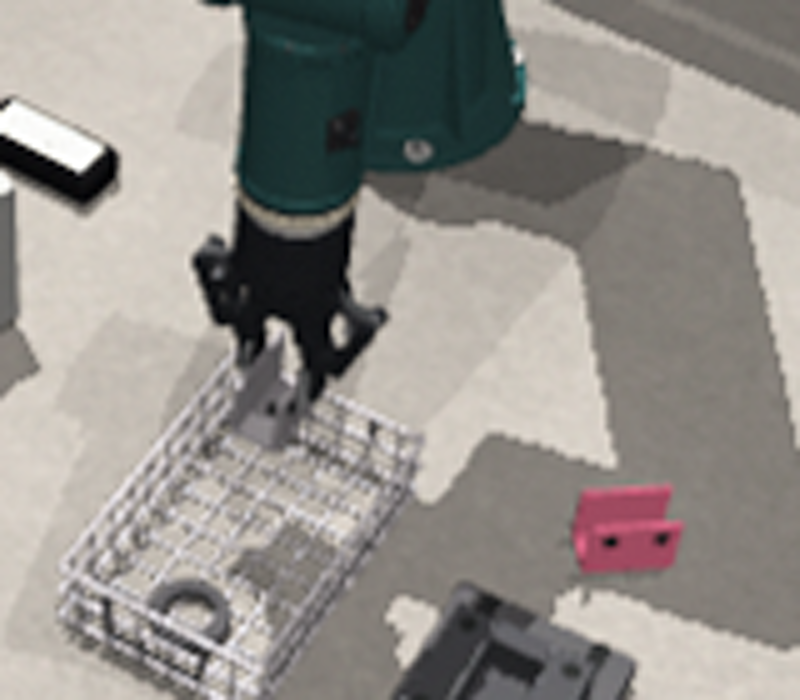

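{"api": "carry_out", "payload": {"travel": [[0,-0.003,0.1],[0,-0.003,0.2],[0,-0.003,0.28],[0,-0.003,0.34],[0,-0.003,0.38],[0,-0.003,0.41],[0,-0.003,0.43],[0,-0.003,0.44],[0,-0.003,0.44],[0,-0.003,0.44]], "turn": [[0,0,0],[0,0,0],[0,0,0],[0,0,0],[0,0,0],[0,0,0],[0,0,0],[0,0,0],[0,0,0],[0,0,0]], "hand": [-1,-1,-1,-1,-1,-1,-1,-1,-1,-1]}}

```text
time: 7.3
tool_pos: [0.4568, 0.1891, 0.2089]
orientation: [-0.001, 0.737, -0.675, -0.0]
ft_force: [1.4, -0.3, -2.2]
gripper_width: 0.41
```

```bash
python3 - <<'E'
from h import *
cmd((.456,.189,.205),-85)
g=cam("scene"); crop(g,310,190,430,310,6,"pics/g2.png")
E
```

```text
travel [0.0002 0.0033 0.0154] turn [-0.0006  0.0006  0.0002] rows>= 0.09467447838548321 0.022133082417528756
```

View pics/g2.png

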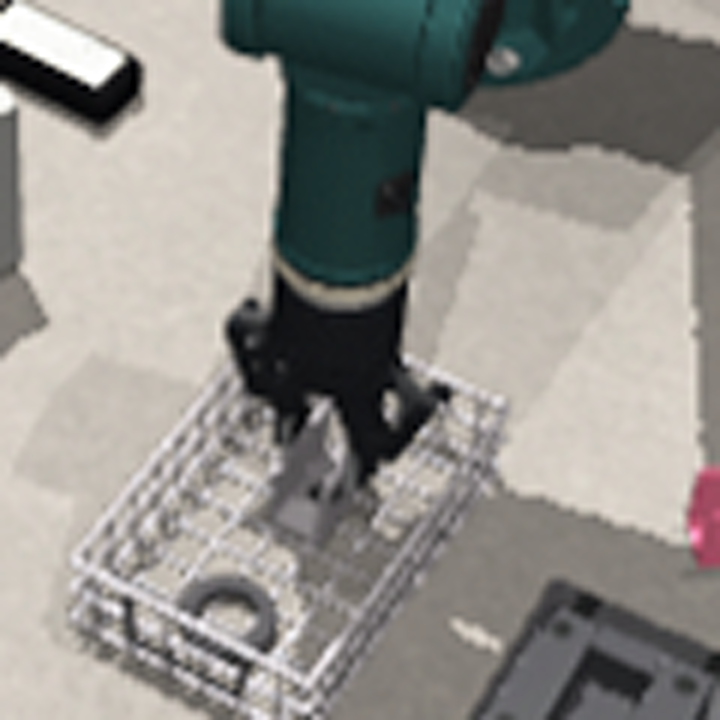

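{"api": "carry_out", "payload": {"travel": [[0,0,0.006],[0,0,0.012],[0,0,0.016],[0,0,0.016],[0,0,0.016]], "turn": [[0,0,0],[0,0,0],[0,0,0],[0,0,0],[0,0,0]], "hand": [-1,-1,-1,-1,-1]}}

```text
time: 7.77
tool_pos: [0.4572, 0.1892, 0.2061]
orientation: [-0.002, 0.737, -0.675, 0.0]
ft_force: [-1.8, 0.3, 11.4]
gripper_width: 0.413
```

The wrist force rose to 11 N, so the bracket is resting on the basket floor. I'll release it gently.

{"api": "carry_out", "payload": {"travel": [[0,0,-0.002],[0,0,-0.002],[0,0,-0.002],[0,0,-0.002],[0,0,-0.002],[0,0,-0.002],[0,0,-0.04],[0,0,-0.1],[0,0,-0.25],[0,0,-0.4],[0,0,-0.55],[0,0,-0.7]], "turn": [[0,0,0],[0,0,0],[0,0,0],[0,0,0],[0,0,0],[0,0,0],[0,0,0],[0,0,0],[0,0,0],[0,0,0],[0,0,0],[0,0,0]], "hand": [-0.1,0.1,0.4,0.8,0.8,0.8,0.8,0.8,0.8,0.8,0.8,0.8]}}

```text
time: 8.77
tool_pos: [0.456, 0.1886, 0.3835]
orientation: [-0.002, 0.737, -0.675, 0.0]
ft_force: [0.2, 0.7, -0.8]
gripper_width: 0.903
```

```bash
python3 - <<'E'
from h import *
cmd((.50,-.03,.45),-45)
g=cam("scene"); crop(g,310,190,430,310,6,"pics/h.png")
E
```

```text
travel [ 0.886  -0.0996 -0.2676] turn [-0.0014  0.0003 -0.222 ] rows>= 5.580973625886365 5.5815037092517
```

View pics/h.png

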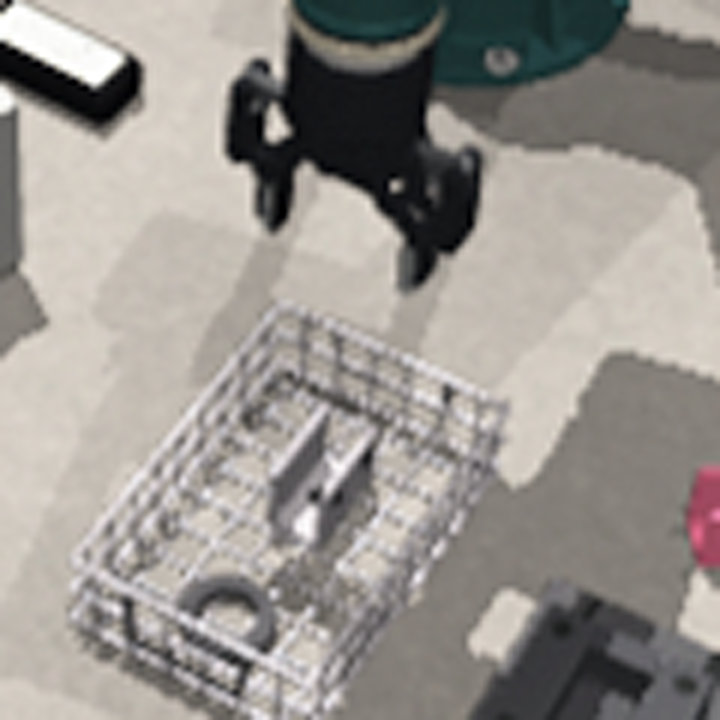

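The bracket stands released on the basket floor at crop (325,480), clear of the flange at (228,615). Now the washer.

{"api": "carry_out", "payload": {"travel": [[0.88,-0.1,-0.27],[0.88,-0.1,-0.27],[0.88,-0.1,-0.27],[0.88,-0.1,-0.27],[0.88,-0.1,-0.27],[0.88,-0.1,-0.27],[0.88,-0.1,-0.27],[0.88,-0.1,-0.27]], "turn": [[0,0,-0.222],[0,0,-0.222],[0,0,-0.222],[0,0,-0.222],[0,0,-0.222],[0,0,-0.222],[0,0,-0.222],[0,0,-0.222]], "hand": [1,1,1,1,1,1,1,1]}}

```text
time: 9.48
tool_pos: [0.5024, -0.0306, 0.4592]
orientation: [-0.005, 0.923, -0.384, 0.008]
ft_force: [-1.4, 0.2, 0.4]
gripper_width: 1.002
```

```bash
python3 - <<'E'
from h import *
cmd((.511,-.268,.45),-8.9)
f=cam("top");g=cam("scene")
crop(f,375,215,465,290,8,"pics/i.png"); crop(g,220,170,310,240,8,"pics/j.png")
E
```

```text
travel [0.6967 0.646  0.0337] turn [-0.0037 -0.0046 -0.2013] rows>= 5.700032963965658 5.062875800801027
```

View pics/i.png

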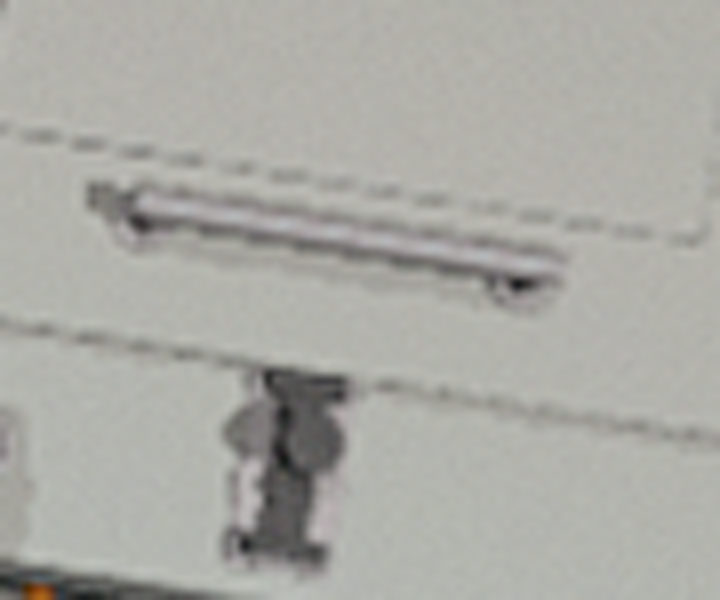

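View pics/j.png

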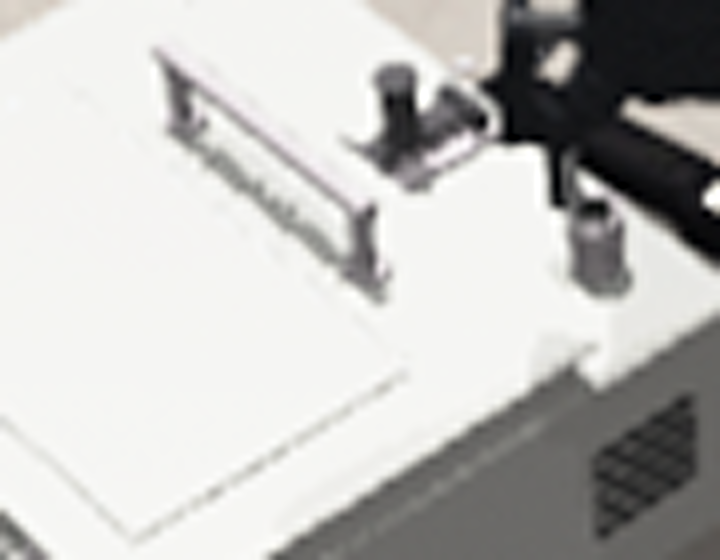

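```bash
python3 - <<'E'
from h import *
f=cam("top"); I=lambda x,y:((x+.5)/8+374.5,(y+.5)/8+214.5)
for p in [(137,203),(565,266),(350,234)]: print(onz(f,I(*p),.217))
print(onz(f,I(315,440),.202))
for p in[(0,322),(715,437)]: print("front edge",onz(f,I(*p),.168))
E
```

```text
[ 0.52412882 -0.19410607  0.217     ]
[ 0.50133071 -0.34727862  0.217     ]
[ 0.51289114 -0.27047493  0.217     ]
[ 0.43994856 -0.25855801  0.202     ]
front edge [ 0.48724061 -0.14871228  0.168     ]
front edge [ 0.44482344 -0.41137949  0.168     ]
```

{"api": "carry_out", "payload": {"travel": [[0.69,0.64,0.03],[0.69,0.64,0.03],[0.69,0.64,0.03],[0.69,0.64,0.03],[0.69,0.64,0.03],[0.69,0.64,0.03],[0.69,0.64,0.03],[0.69,0.64,0.03]], "turn": [[-0.004,-0.005,-0.2],[-0.004,-0.005,-0.2],[-0.004,-0.005,-0.2],[-0.004,-0.005,-0.2],[-0.004,-0.005,-0.2],[-0.004,-0.005,-0.2],[-0.004,-0.005,-0.2],[-0.004,-0.005,-0.2]], "hand": [1,1,1,1,1,1,1,1]}}

```text
time: 10.3
tool_pos: [0.5098, -0.2628, 0.4472]
orientation: [-0.002, 0.997, -0.08, -0.004]
ft_force: [0.5, 0.6, 0.2]
gripper_width: 0.999
```

```bash
python3 - <<'E'
from h import *
cmd((.511,-.268,.370),-8.9)
E
```

```text
travel [0.0105 0.0206 0.3087] turn [-0.0008  0.0025 -0.0018] rows>= 1.8560663608396135 0.07902600303245921
```

```bash
python3 - <<'E'
from h import *
cmd((.5128,-.270,.369),-9)
E
```

```text
travel [0.0189 0.0273 0.3127] turn [-0.0008  0.0025 -0.0012] rows>= 1.8849355523841875 0.07206985727487426
```

{"api": "carry_out", "payload": {"travel": [[0.019,0.027,0],[0.019,0.027,0.1],[0.019,0.027,0.2],[0.019,0.027,0.26],[0.019,0.027,0.3],[0.019,0.027,0.312],[0.019,0.027,0.312],[0.019,0.027,0.312]], "turn": [[-0.001,0.0025,-0.001],[-0.001,0.0025,-0.001],[-0.001,0.0025,-0.001],[-0.001,0.0025,-0.001],[-0.001,0.0025,-0.001],[-0.001,0.0025,-0.001],[-0.001,0.0025,-0.001],[-0.001,0.0025,-0.001]], "hand": [1,1,1,1,1,1,1,1]}}

```text
time: 10.97
tool_pos: [0.5134, -0.2695, 0.37]
orientation: [0.001, 0.997, -0.078, 0.001]
ft_force: [-0.5, -0.1, 0.8]
gripper_width: 0.995
```

```bash
python3 - <<'E'
from h import *
cmd((.5128,-.270,.369),-9); print(env.observe()["ft_force"])
g=cam("scene")
crop(g,200,120,320,220,6,"pics/k.png")
E
```

```text
travel [-0.0021  0.0022  0.004 ] turn [ 0.0004 -0.0004  0.    ] rows>= 0.03011507666800863 0.01432443421056296
[-0.50070675 -0.1164301   0.84434564]
```

View pics/k.png

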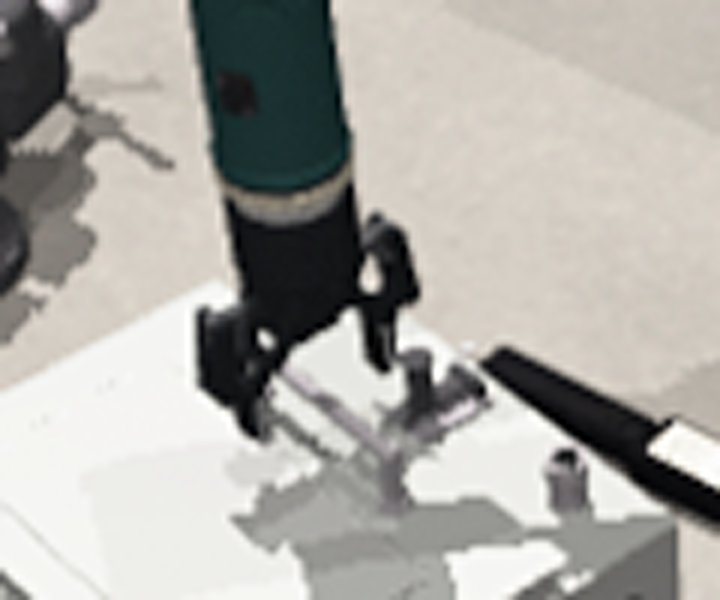

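The open jaws straddle the bar, with the front finger clear of the knob at crop (415,370). I'll close with a low grip.

{"api": "carry_out", "payload": {"travel": [[0,0,0.004],[0,0,0.004],[0,0,0.004],[0,0,0.004],[0,0,0.004],[0,0,0.004],[0,0,0.004],[0,0,0.004],[0,0,0.004],[0,0,0.004]], "turn": [[0,0,0],[0,0,0],[0,0,0],[0,0,0],[0,0,0],[0,0,0],[0,0,0],[0,0,0],[0,0,0],[0,0,0]], "hand": [0.5,0,-0.4,-0.7,-1,-1,-1,-1,-1,-1], "force": 30}}

```text
time: 11.85
tool_pos: [0.5135, -0.2699, 0.3695]
orientation: [0.001, 0.997, -0.079, 0.001]
ft_force: [-0.1, 0.5, 1.8]
gripper_width: 0.131
```

{"api": "carry_out", "payload": {"travel": [[0,0,-0.004],[0,0,-0.008],[0,0,-0.008]], "turn": [[0,0,0],[0,0,0],[0,0,0]], "hand": [-1,-1,-1]}}

```text
time: 12.1
tool_pos: [0.5138, -0.2699, 0.3712]
orientation: [0.001, 0.997, -0.079, 0.001]
ft_force: [3.5, -0.6, -4.4]
gripper_width: 0.129
```

{"api": "carry_out", "payload": {"travel": [[0,0,-0.004],[0,0,-0.006],[0,0,-0.006]], "turn": [[0,0,0],[0,0,0],[0,0,0]], "hand": [-1,-1,-1]}}

```text
time: 12.35
tool_pos: [0.514, -0.27, 0.3723]
orientation: [0.001, 0.997, -0.079, 0.001]
ft_force: [4.6, -1.8, -8.0]
gripper_width: 0.131
```

{"api": "carry_out", "payload": {"travel": [[0,0,-0.003],[0,0,-0.006],[0,0,-0.006]], "turn": [[0,0,0],[0,0,0],[0,0,0]], "hand": [-1,-1,-1]}}

```text
time: 12.6
tool_pos: [0.5141, -0.27, 0.3725]
orientation: [0.001, 0.997, -0.079, 0.001]
ft_force: [6.1, -2.6, -13.8]
gripper_width: 0.127
```

The lid stopped hard after about 3 mm while the force rose to 14 N, so the catch is holding it. I'll ease down, let go and go to the knob.

{"api": "carry_out", "payload": {"travel": [[0,0,0],[0,0,0.006],[0,0,0.012],[0,0,0.012],[0,0,0.012],[0,0,0.012],[0,0,0.012],[0,0,0.012],[0,0,-0.05],[0,0,-0.15],[0,0,-0.22],[0,0,-0.22]], "turn": [[0,0,0],[0,0,0],[0,0,0],[0,0,0],[0,0,0],[0,0,0],[0,0,0],[0,0,0],[0,0,0],[0,0,0],[0,0,0],[0,0,0]], "hand": [-1,-1,-1,-0.5,0,0.3,0.3,0.3,0.3,0.3,0.3,0.3]}}

```text
time: 13.6
tool_pos: [0.5151, -0.2706, 0.4317]
orientation: [0.002, 0.997, -0.079, 0.004]
ft_force: [1.2, -0.2, 0.9]
gripper_width: 0.649
```

```bash
python3 - <<'E'
from h import *
cmd((.4405,-.2588,.420),-9);cmd((.4405,-.2588,.351),-9)
E
```

```text
travel [-3.024e-01 -2.000e-04  4.400e-02] turn [ 0.0013 -0.0029 -0.0001] rows>= 1.8317848614439725 0.0791845790283052
travel [-0.3048 -0.0013  0.32  ] turn [ 0.0013 -0.0029 -0.0001] rows>= 2.649480221809066 0.0791845790283052
```

{"api": "carry_out", "payload": {"travel": [[-0.15,0,0.04],[-0.3,0,0.044],[-0.303,0,0.044],[-0.304,-0.001,0.13],[-0.304,-0.001,0.22],[-0.304,-0.001,0.28],[-0.304,-0.001,0.318],[-0.304,-0.001,0.318],[-0.304,-0.001,0.318]], "turn": [[0.001,-0.003,0],[0.001,-0.003,0],[0.001,-0.003,0],[0.001,-0.003,0],[0.001,-0.003,0],[0.001,-0.003,0],[0.001,-0.003,0],[0.001,-0.003,0],[0.001,-0.003,0]], "hand": [0.3,0.3,0.3,0.3,0.3,0.3,0.3,0.3,0.3]}}

```text
time: 14.35
tool_pos: [0.4407, -0.2589, 0.3512]
orientation: [0.0, 0.997, -0.079, -0.001]
ft_force: [0.2, -0.5, 0.1]
gripper_width: 0.651
```

```bash
python3 - <<'E'
from h import *
cmd((.4405,-.2588,.351),-9); print(env.observe()["ft_force"])
g=cam("scene")
crop(g,200,120,320,220,6,"pics/l.png")
E
```

```text
travel [-0.0009 -0.0001  0.0009] turn [ 0.0001  0.0004 -0.0001] rows>= 0.007672867785764907 0.011766308595322914
[ 0.19688076 -0.5100004   0.10898586]
```

View pics/l.png

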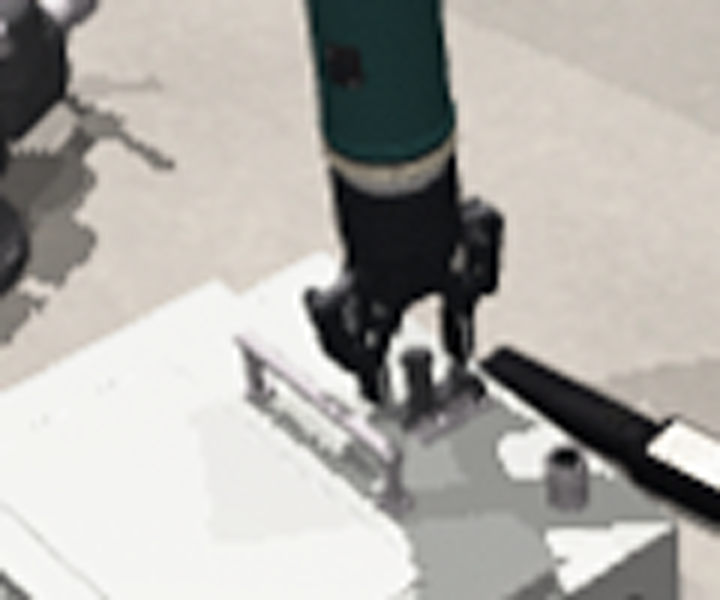

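The fingers straddle the knob at crop (415,375). I'll close on it and pull it back along tool -x.

{"api": "carry_out", "payload": {"travel": [[0,0,0],[0,0,0],[0,0,0],[0,0,0],[0,0,0],[0,0,0],[0,0,0]], "turn": [[0,0,0],[0,0,0],[0,0,0],[0,0,0],[0,0,0],[0,0,0],[0,0,0]], "hand": [0,-0.3,-0.6,-1,-1,-1,-1], "force": 25}}

```text
time: 14.98
tool_pos: [0.4412, -0.2593, 0.3527]
orientation: [0.001, 0.997, -0.079, 0.0]
ft_force: [-0.7, 0.2, 5.7]
gripper_width: 0.196
```

{"api": "carry_out", "payload": {"travel": [[-0.02,0,0],[-0.04,0,0],[-0.06,0,0],[-0.075,0,0],[-0.075,0,0]], "turn": [[0,0,0],[0,0,0],[0,0,0],[0,0,0],[0,0,0]], "hand": [-1,-1,-1,-1,-1]}}

```text
time: 15.4
tool_pos: [0.4218, -0.2561, 0.3528]
orientation: [0.001, 0.997, -0.079, 0.0]
ft_force: [-0.5, 0.4, 2.9]
gripper_width: 0.198
```

{"api": "carry_out", "payload": {"travel": [[-0.008,0,0],[-0.016,0,0],[-0.016,0,0]], "turn": [[0,0,0],[0,0,0],[0,0,0]], "hand": [-1,-1,-1]}}

```text
time: 15.65
tool_pos: [0.4189, -0.2557, 0.3529]
orientation: [0.001, 0.997, -0.079, 0.002]
ft_force: [8.4, 0.5, -4.7]
gripper_width: 0.197
```

{"api": "carry_out", "payload": {"travel": [[-0.006,0,0],[-0.01,0,0],[-0.01,0,0]], "turn": [[0,0,0],[0,0,0],[0,0,0]], "hand": [-1,-1,-1]}}

```text
time: 15.9
tool_pos: [0.4181, -0.2556, 0.3529]
orientation: [0.001, 0.997, -0.079, 0.005]
ft_force: [10.5, 0.9, -6.6]
gripper_width: 0.198
```

The force is building with no further travel after about 23 mm, which agrees with the image estimate of 267 → 290 mm. The catch is fully back, so I'll release it and return to the handle.

{"api": "carry_out", "payload": {"travel": [[0.006,0,0],[0.006,0,0],[0.006,0,0],[0.006,0,0],[0.006,0,0],[0.006,0,-0.05],[0.006,0,-0.15],[0.006,0,-0.25],[0.006,0,-0.34],[0.006,0,-0.36]], "turn": [[0,0,0],[0,0,0],[0,0,0],[0,0,0],[0,0,0],[0,0,0],[0,0,0],[0,0,0],[0,0,0],[0,0,0]], "hand": [-0.5,-0.2,0.1,0.3,0.3,0.3,0.3,0.3,0.3,0.3]}}

```text
time: 16.73
tool_pos: [0.4193, -0.2562, 0.4466]
orientation: [0.003, 0.997, -0.079, 0.007]
ft_force: [0.7, 0.1, 0.8]
gripper_width: 0.648
```

```bash
python3 - <<'E'
from h import *
cmd((.5135,-.270,.44),-9);cmd((.5135,-.270,.369),-9)
g=cam("scene")
crop(g,200,120,320,220,6,"pics/m.png")
E
```

```text
travel [ 0.3804 -0.0052  0.0319] turn [ 0.0015 -0.0047 -0.0006] rows>= 2.2889811458680454 0.12539782752659848
travel [ 0.3762 -0.0066  0.3159] turn [ 0.0015 -0.0047 -0.0006] rows>= 2.945354102897348 0.12539782752659848
```

View pics/m.png

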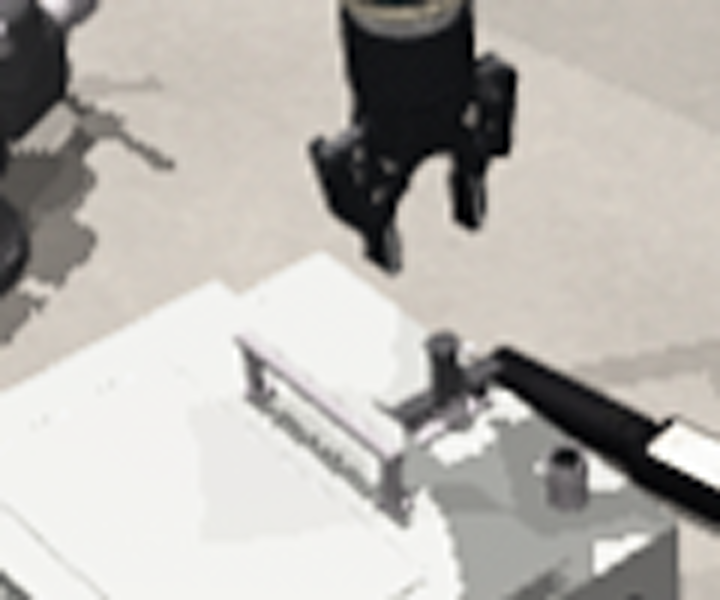

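The knob has moved back, from crop (415,370) to (443,355). Now I'll go back onto the handle.

{"api": "carry_out", "payload": {"travel": [[0.15,-0.002,0.02],[0.3,-0.004,0.03],[0.378,-0.005,0.03],[0.378,-0.005,0.03],[0.376,-0.006,0.1],[0.376,-0.006,0.2],[0.376,-0.006,0.28],[0.376,-0.006,0.315],[0.376,-0.006,0.315],[0.376,-0.006,0.315]], "turn": [[0.0015,-0.005,0],[0.0015,-0.005,0],[0.0015,-0.005,0],[0.0015,-0.005,0],[0.0015,-0.005,0],[0.0015,-0.005,0],[0.0015,-0.005,0],[0.0015,-0.005,0],[0.0015,-0.005,0],[0.0015,-0.005,0]], "hand": [0.4,0.4,0.4,0.4,0.4,0.4,0.4,0.4,0.4,0.4]}}

```text
time: 17.62
tool_pos: [0.5128, -0.2699, 0.368]
orientation: [-0.0, 0.997, -0.08, -0.001]
ft_force: [0.8, -0.3, 0.2]
gripper_width: 0.7
```

{"api": "carry_out", "payload": {"travel": [[0,0,0],[0,0,0],[0,0,0],[0,0,0],[0,0,0],[0,0,0],[0,0,0]], "turn": [[0,0,0],[0,0,0],[0,0,0],[0,0,0],[0,0,0],[0,0,0],[0,0,0]], "hand": [0,-0.4,-0.7,-1,-1,-1,-1], "force": 30}}

```text
time: 18.2
tool_pos: [0.5137, -0.2702, 0.3691]
orientation: [0.0, 0.997, -0.08, 0.0]
ft_force: [3.1, 0.7, 4.6]
gripper_width: 0.13
```

{"api": "carry_out", "payload": {"travel": [[0,0,-0.01],[0,0,-0.02],[0,0,-0.03],[0,0,-0.03]], "turn": [[0,0,0],[0,0,0],[0,0,0],[0,0,0]], "hand": [-1,-1,-1,-1]}}

```text
time: 18.53
tool_pos: [0.5151, -0.2705, 0.3765]
orientation: [0.0, 0.997, -0.08, 0.002]
ft_force: [9.3, -0.0, -8.3]
gripper_width: 0.126
```

```bash
python3 - <<'E'
import numpy as np
h=lambda t:np.array([-195*np.cos(t)+54*np.sin(t),195*np.sin(t)+54*np.cos(t)])
for t0 in (.04,.5):
  for t in np.arange(t0,t0+.5,.05): print(round(t,2),np.round((h(t)-h(t0))/250*[1,-1],3))
E
```

```text
0.04 [ 0. -0.]
0.09 [ 0.013 -0.038]
0.14 [ 0.029 -0.076]
0.19 [ 0.046 -0.112]
0.24 [ 0.064 -0.148]
0.29 [ 0.085 -0.183]
0.34 [ 0.107 -0.217]
0.39 [ 0.131 -0.249]
0.44 [ 0.157 -0.281]
0.49 [ 0.184 -0.311]
0.5 [ 0. -0.]
0.55 [ 0.029 -0.028]
0.6 [ 0.059 -0.055]
0.65 [ 0.091 -0.08 ]
0.7 [ 0.124 -0.104]
0.75 [ 0.157 -0.126]
0.8 [ 0.192 -0.147]
0.85 [ 0.228 -0.165]
0.9 [ 0.265 -0.182]
0.95 [ 0.303 -0.197]
```

The lid came past the 3 mm stop, so it is free. I'll follow the handle's arc with the tool kept vertical.

{"api": "carry_out", "payload": {"travel": [[0.006,0,-0.019],[0.013,0,-0.038],[0.02,0,-0.057],[0.029,0,-0.076],[0.037,0,-0.094],[0.046,0,-0.112],[0.055,0,-0.13],[0.064,0,-0.148],[0.064,0,-0.148]], "turn": [[0,0,0],[0,0,0],[0,0,0],[0,0,0],[0,0,0],[0,0,0],[0,0,0],[0,0,0],[0,0,0]], "hand": [-1,-1,-1,-1,-1,-1,-1,-1,-1], "force": 40}}

```text
time: 19.28
tool_pos: [0.5309, -0.273, 0.4146]
orientation: [0.0, 0.997, -0.08, 0.002]
ft_force: [-0.1, -1.7, -6.2]
gripper_width: 0.12
```

```bash
python3 - <<'E'
from h import *
print(env.observe()["ft_force"])
g=cam("scene")
crop(g,180,80,320,220,5,"pics/n.png")
E
```

```text
[-0.08609826 -1.73808594 -6.16855104]
```

View pics/n.png

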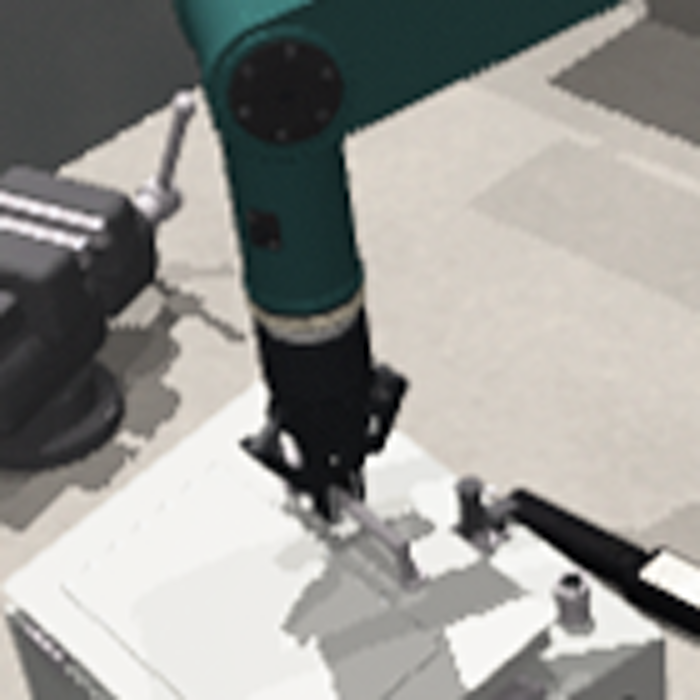

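The lid is rising in the grip with its front edge off the deck, and the load is 6 N. I'll carry on.

{"api": "carry_out", "payload": {"travel": [[0.01,0,-0.018],[0.021,0,-0.035],[0.032,0,-0.052],[0.043,0,-0.069],[0.055,0,-0.085],[0.067,0,-0.101],[0.08,0,-0.117],[0.093,0,-0.133],[0.106,0,-0.148],[0.12,0,-0.163],[0.126,0,-0.169],[0.126,0,-0.169]], "turn": [[0,0,0],[0,0,0],[0,0,0],[0,0,0],[0,0,0],[0,0,0],[0,0,0],[0,0,0],[0,0,0],[0,0,0],[0,0,0],[0,0,0]], "hand": [-1,-1,-1,-1,-1,-1,-1,-1,-1,-1,-1,-1]}}

```text
time: 20.33
tool_pos: [0.5614, -0.2779, 0.4576]
orientation: [0.0, 0.997, -0.08, 0.001]
ft_force: [-6.2, -1.2, 0.1]
gripper_width: 0.121
```

{"api": "carry_out", "payload": {"travel": [[0.014,0,-0.014],[0.029,0,-0.028],[0.044,0,-0.042],[0.059,0,-0.055],[0.075,0,-0.068],[0.091,0,-0.08],[0.107,0,-0.092],[0.124,0,-0.104],[0.14,0,-0.115],[0.157,0,-0.126],[0.157,0,-0.126]], "turn": [[0,0,0],[0,0,0],[0,0,0],[0,0,0],[0,0,0],[0,0,0],[0,0,0],[0,0,0],[0,0,0],[0,0,0],[0,0,0]], "hand": [-1,-1,-1,-1,-1,-1,-1,-1,-1,-1,-1]}}

```text
time: 21.25
tool_pos: [0.6006, -0.2842, 0.4913]
orientation: [0.001, 0.997, -0.08, 0.002]
ft_force: [-5.0, -0.8, 3.7]
gripper_width: 0.125
```

```bash
python3 - <<'E'
from h import *
p=env.observe()["tool_pos"]; print(env.observe()["ft_force"],p, env.observe()["q"])
g=cam("scene")
crop(g,180,60,320,220,4,"pics/o.png")
E
```

```text
[-5.03595989 -0.8144859   3.66979738] [ 0.60059522 -0.28421345  0.49127726] [-5.45885438e-01  3.94044441e-01  1.24190489e+00  2.98267104e-05
  1.50125910e+00 -3.86693731e-01]
```

View pics/o.png

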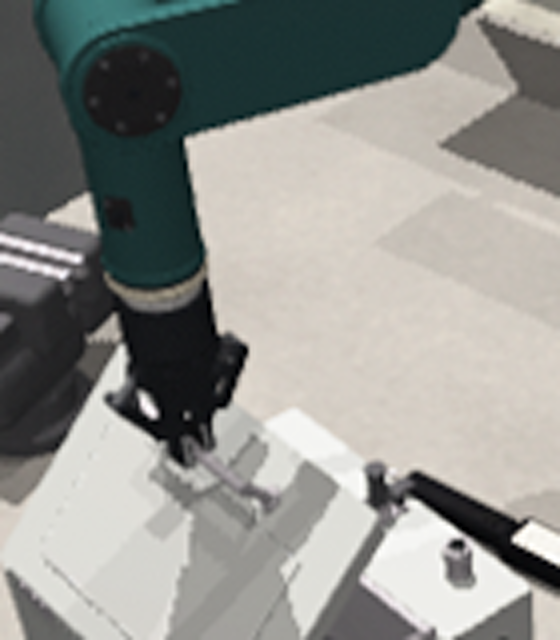

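{"api": "carry_out", "payload": {"travel": [[0.01,0,-0.014],[0.03,0,-0.026],[0.048,0,-0.035],[0.066,0,-0.044],[0.084,0,-0.053],[0.103,0,-0.061],[0.122,0,-0.069],[0.14,0,-0.076],[0.14,0,-0.076],[0.14,0,-0.076]], "turn": [[0,0,0],[0,0,0],[0,0,0],[0,0,0],[0,0,0],[0,0,0],[0,0,0],[0,0,0],[0,0,0],[0,0,0]], "hand": [-1,-1,-1,-1,-1,-1,-1,-1,-1,-1]}}

```text
time: 22.13
tool_pos: [0.6353, -0.2898, 0.5101]
orientation: [0.001, 0.997, -0.079, 0.002]
ft_force: [2.3, -5.1, -12.6]
gripper_width: 0.122
```

```bash
python3 - <<'E'
from h import *
s=env.observe(); print(s["ft_force"],s["tool_pos"],s["joint_vel"])
g=cam("scene"); f=cam("top")
crop(g,180,60,320,220,4,"pics/p.png"); cv2.imwrite("pics/p2.png",f["pixels"][:,:,::-1]); cv2.imwrite("pics/p3.png",g["pixels"][:,:,::-1])
E
```

```text
[  2.25065393  -5.06413404 -12.63315251] [ 0.63527603 -0.28980368  0.51013533] [-0.00240097 -0.00481391  0.0143218  -0.0014566  -0.00227048  0.00201965]
```

View pics/p3.png

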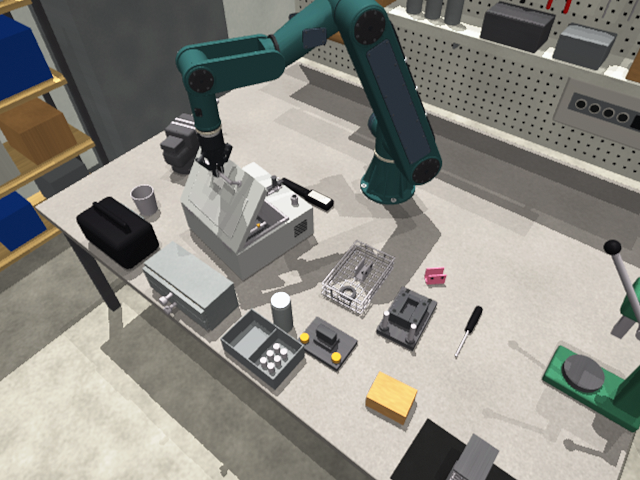

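View pics/p.png

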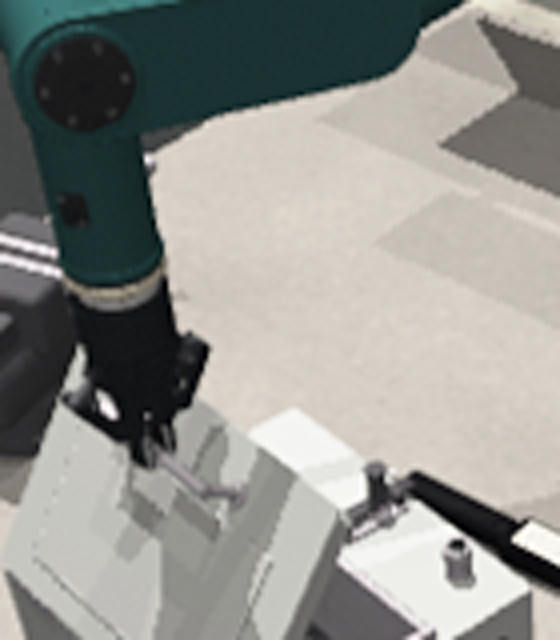

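View pics/p2.png

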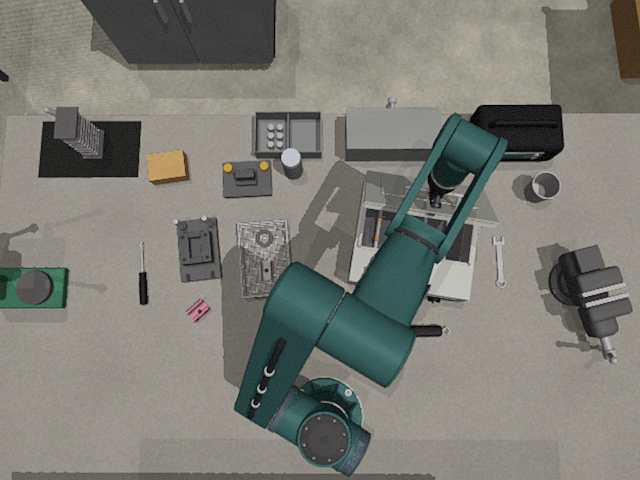

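{"api": "carry_out", "payload": {"travel": [[0,0,0.003],[0,0,0.005],[0,0,0.005],[0,0,0.005],[0,0,0.005],[0,0,0.005]], "turn": [[0,0,0],[0,0,0],[0,0,0],[0,0,0],[0,0,0],[0,0,0]], "hand": [-1,-1,-1,-1,-1,-1]}}

```text
time: 22.73
tool_pos: [0.6348, -0.2897, 0.5098]
orientation: [0.001, 0.997, -0.08, 0.002]
ft_force: [-2.6, -2.8, -0.3]
gripper_width: 0.115
```

```bash
python3 - <<'E'
from h import *
s=env.observe(); print(s["ft_force"],s["tool_pos"],s["gripper_width"],abs(s["joint_vel"]).max())
f=cam("top"); crop(f,170,200,300,310,5,"pics/q.png")
E
```

```text
[-2.62202954 -2.82852651 -0.34750777] [ 0.63475246 -0.28968922  0.50982593] 0.1147239382049985 0.0015632724321071679
```

View pics/q.png

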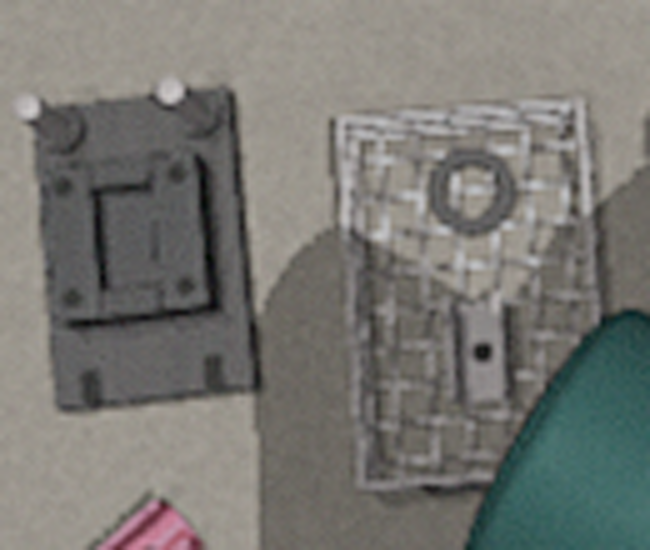

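The lid is still and the bracket and basket are as placed, but the net load on the fingers is small. I'll lift 1 mm so they clearly carry the lid.

{"api": "carry_out", "payload": {"travel": [[0,0,-0.003],[0,0,-0.004],[0,0,-0.004],[0,0,-0.004],[0,0,-0.004],[0,0,-0.004]], "turn": [[0,0,0],[0,0,0],[0,0,0],[0,0,0],[0,0,0],[0,0,0]], "hand": [-1,-1,-1,-1,-1,-1]}}

```text
time: 23.28
tool_pos: [0.6349, -0.2898, 0.51]
orientation: [0.001, 0.997, -0.08, 0.002]
ft_force: [1.6, -4.0, -13.1]
gripper_width: 0.121
```

```bash
python3 - <<'E'
from h import *
s=env.observe(); print(s["ft_force"],s["tool_pos"],s["gripper_width"],abs(s["joint_vel"]).max())
print(env.hand_in())
E
```

```text
[  1.6491926   -3.99595212 -13.0999801 ] [ 0.63490447 -0.28975684  0.50997409] 0.12096960042190001 0.0016554180956058259
the job is handed in; nothing more can be done
None
```

The job was handed in at about 23 s, with no verdict reported. The bracket is in the basket, and the gripper is holding the washer lid up by its handle.

- **Bracket:** I lifted it out of the die, carried it to the basket and set it on the floor before letting go. The last pictures show it upright and released, clear of the flange, with the basket where it was.
- **Catch:** A light tug stopped the lid hard after about 3 mm, with about 14 N at the wrist, so the catch was holding. I let go, slid the catch back about 23 mm to its stop, and took the handle again.
- **Lid:** It came up freely. From the tool's position it is about 0.93 rad open; I did not measure the lid itself. It was still, with about 13 N at the wrist and the bar in the jaws (0.12 opening).

Two readings did not quite agree with the rest:
- **Tool height:** The tool stands about 5 mm above the handle arc I calculated, so the wrist load is higher than the 3–5 N expected. It swung from 4 N to 13 N over a millimetre of adjustment.
- **Other things on the bench:** The pictures show them undisturbed, but I only checked by eye. The arm hides part of the washer in the last top view.

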